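# Change the label roll at the screening desk

## Robot

A 6-joint arm with a two-finger parallel gripper is mounted at the origin on the work surface. World frame = base frame: x ahead of the robot, y to its left, z up, the work surface at z = 0. Lengths are in m, angles in rad, forces in N, time in s.
With the tool pointing down it reaches from about 0.425 to 0.95 m from the base axis. Payload 3.5 kg.
Tool frame: the origin (TCP) lies midway between the tips of the shut fingers; the grasp point (between the pads) lies ctrl.grasp_offset behind it (ctrl.grasp_offset is the distance from the TCP to the grasp point, in m); x points along the fingers, y is the direction in which the jaws open and shut, and the axes are right-handed (so a half turn about x gives the same grasp; the last joint's range is limited). The gripper opens to 85 mm and grips with 20 to 120 N. Pads are 22 mm wide; open, the fingers measure 114 mm over their backs; the gripper's body (76 mm by 85 mm) begins 54 mm behind the grasp point. The pads swing forward as they close: fully open they stand 13 mm farther back than shut.
Start: joints at [0.955, 0.286, 1.577, -0, 1.279, -0.15], TCP at [0.303, 0.603, 0.231] pointing down, gripper open.
Joint ranges: [-2.77, 2.77], [-0.9, 2.22], [0.21, 2.48], [-1.53, 4.67], [0.24, 2.81], [-2.84, 2.84]. Speed limits (rad/s): [2.79, 2.79, 3.14, 3.14, 3.14, 3.14].

## Interface

Orientations are given as a unit quaternion [x, y, z, w].
In Python, from plant import readout, read_camera, sign_off, ctrl gives the robot as it stands.
- The arm moves only by the tool drive_tool, never from a script. Its argument "steps" is a list of rows, each a list of 5 numbers: the shift along the tool's x, y, z in cm, then the turn about the tool's x in degrees, then the opening, from 0 (shut) to 1 (fully open). A call has 1 to 10 rows; each row shifts and turns the commanded pose from where the row before left it, along the tool's axes as they then stand; what a row does not reach is not made up. A row lasts 1/10 s, in which the tool goes at most 50 mm and 8.59 degrees, less where a joint would pass 70% of its speed; a pose out of reach is approached as far as the arm can. A call is refused whole if a number of a shift passes 5 or a number of a turn 8.59, either way. A call with a gripper value outside its range is refused whole. The fingers move at their own pace and stop on an object; "force" is the grip in N (left out, the last holds). Time passes only in rows, so rows that do not move let the fingers close. It gives the time, the measured TCP pose, the force and the opening at its end, in the units of the state.
- readout.get_state(): the state, without advancing time (a new reading comes with each control period).
- read_camera(name): name is "scene" or "top" or "wrist"; returns a dict with "frame" (384x512x3 uint8, red, green, blue), "vertical_fov" (degrees; the focal length in pixels is half the picture's height over the tangent of half this angle, whatever the lens; pixels are square), "cx", "cy" (the principal point, pixels), "eye" and "orientation" of the camera in the world. Camera axes: x right, y up, looking along -z (the intrinsics and any distortion apply to the point x, -y, -z); pixel columns grow to the right and rows downward; lengths in m; the calibration is good to about 2 mm. A picture is of the moment at which its call begins. There is no depth.
- sign_off(): hands the job in, once; it reports no verdict.
The state is a dict: "time": time; "qpos": joint angles; "dq": joint speeds; "joint_efforts": joint torques, N m; "eef_pos": TCP position; "tcp_rot": TCP orientation; "contact_force": force on the tool from outside, world axes, zero at the start; "wrist_torque": the same for the moment, N m; "opening": opening from 0.0 (shut) to 1.0 (fully open).
Only numpy, scipy, OpenCV 4.12 (cv2) and the standard library are available. Lean on these libraries where they do the work, as an engineer would, in place of code of your own. Each camera call takes 0.05 s, during which the arm holds its last target. There are 200 camera calls.

## Task

The label printer has run out: lift the empty spool straight up out of the two open-topped slots of the roll stand, keeping it level so that both ends come clear together, and put it in the clear tub. Then take from the white tray the one full roll that is as wide as that empty spool, lower it gently between the stand's uprights without letting it drop, until both of its stub ends sit right down in the slots, and let go. Leave the other two rolls where they lie and do not disturb the sharps bin or the spray bottle.

Things in the scene. Friction and masses are not known exactly. Their poses are not given: they have to be found in the camera images.
- roll_seat (a point): Point on the roll stand where the centre of a fully seated spool or roll lies, 50 mm above the desk; x axis = axis of a seated roll, y level, towards the printer, z up. Two fixed aluminium uprights, 8 mm thick (x), 30 mm wide (y; 41 mm over the lips at the top), inner faces 97 mm apart (x = +-48.5 mm), tops 23 mm above this point, each with an open-topped U slot. Base plate top 45 mm below it.
- slot_a (a point): Middle of the +x upright's slot, 52.5 mm from roll_seat, at the height of a seated stub's axis. The slot is 15 mm wide (y) for 12 mm stubs; its bottom is 6 mm below this point, straight sides end 10 mm above it, then two lips flare the mouth to 33 mm, 23 mm above it. A stub is clear of the slot when its axis is 29 mm above this point.
- slot_b (a point): The same for the -x upright's slot, 52.5 mm from roll_seat on the other side.
- label_station: The label printer with its roll stand, one fixed thing; origin on the desk 50 mm below roll_seat, same axes. The printer (178 mm in x, 215 mm in y, 156 mm high, grey with a white cover) begins 145 mm to +y of the origin; the stand's dark base plate is 150 x 120 mm.
- empty_spool_center (a point): Centre (on the axis, half-way along) of the empty spool, which starts in the stand's slots; own x axis = the spool's axis. A tan cardboard core of 27 mm diameter between two black end discs of 42 mm diameter, 90 mm wide over the discs; beyond each disc a black round stub, 12 mm diameter and 12 mm long (114 mm over the stubs). About 50 g. Grip it across the core, from above.
- empty_spool_end_a (a point): Tip of the empty spool's stub at its own +x end, 57 mm from its centre, on the axis.
- empty_spool_end_b (a point): Tip of the empty spool's stub at its own -x end, 57 mm from its centre, on the axis.
- roll_70_center (a point): Centre (on the axis, half-way along) of the full label roll 70 mm wide over its black end discs (94 mm over the stubs); own x axis = roll axis, level. White paper, 50 mm diameter, tan stripes along it; at each end a 42 mm black disc and a stub 12 mm long, 12 mm diameter. 0.1 to 0.35 kg. Lies in any one cradle of the tray, axis 35.5 mm above the desk. Can be gripped across the 50 mm from above.
- roll_90_center (a point): Centre (on the axis, half-way along) of the full label roll 90 mm wide over its black end discs (114 mm over the stubs); own x axis = roll axis, level. White paper, 50 mm diameter, tan stripes along it; at each end a 42 mm black disc and a stub 12 mm long, 12 mm diameter. 0.1 to 0.35 kg. Lies in any one cradle of the tray, axis 35.5 mm above the desk. Can be gripped across the 50 mm from above.
- roll_110_center (a point): Centre (on the axis, half-way along) of the full label roll 110 mm wide over its black end discs (134 mm over the stubs); own x axis = roll axis, level. White paper, 50 mm diameter, tan stripes along it; at each end a 42 mm black disc and a stub 12 mm long, 12 mm diameter. 0.1 to 0.35 kg. Lies in any one cradle of the tray, axis 35.5 mm above the desk. Can be gripped across the 50 mm from above.
- stock_tray: White stock tray, fixed, 170 mm (x) by 280 mm (y); origin on the desk under its middle, z up. Rim 10 mm high. Three rib cradles along x at y = -88, 0 and +88 mm, one roll in each, roll axis along the tray's x; the ribs reach 19 mm to each side of a roll's axis and 18 mm above the desk.
- tub: Clear open-topped plastic tub for empty spools, fixed, 180 mm (x) by 126 mm (y), 60 mm high, 3 mm walls and floor; origin on the desk under its middle, z up. The spool fits in lying along x.
- sharps_bin: Yellow round sharps bin with red lid, 108 mm across, 120 mm high, loose, stands on the desk; origin at the centre of its underside. Leave alone.
- spray_bottle: White spray bottle with blue band and red cap, 52 mm across, 172 mm high, loose, stands on the desk; origin at the centre of its underside. Leave alone.
Mind the look-alikes: they are no part of the job. Leave any orange or turquoise look-alike of the part that bears empty_spool_center alone.

How it is judged:
By the outcome, as a careful person would: the job done as asked, in the order asked, and still so for the second after the job is handed in, with the robot touching nothing.
It also fails if it takes over 58 s, if anything falls off the work surface, if the arm or the gripper's body presses on something with over 40 N, if the wrist force passes 120 N, or if a joint passes its speed limit or range.

## Working session

There is one attempt and no reset: what is moved stays moved. The work goes in short steps, Python scripts to look and compute and a tool call to move; the robot and the scene stay as the last step left them, time stands still between calls to the robot, and variables do not carry over. Pictures are saved under pics/ and viewed, about 8 in all and at most 12, crops included, and the job is handed in when it is done.

Besides the shell and the picture viewer there is one more tool, called in YAML: its name, and indented under it one key for each argument. drive_tool: Moves the arm, as the interface text tells. Its arguments: {"type":"object","properties":{"steps":{"type":"array","items":{"type":"array","items":{"type":"number"}}},"force":{"type":"number"}},"required":["steps"]}

```bash
ls; mkdir -p pics; cat > h.py <<'E'
import numpy as np, cv2
from scipy.spatial.transform import Rotation as R
from plant import readout, read_camera, sign_off, ctrl
def cam(n,save=None):
    c=read_camera(n)
    if save: cv2.imwrite('pics/'+save,c['frame'][:,:,::-1])
    return c
def foc(c): return c['frame'].shape[0]/2/np.tan(np.radians(c['vertical_fov'])/2)
def ray(c,u,v):
    f=foc(c); d=np.array([(u-c['cx'])/f,-(v-c['cy'])/f,-1])
    return np.array(c['eye']),R.from_quat(c['orientation']).apply(d)
def onz(c,u,v,z):
    e,d=ray(c,u,v); return e+d*(z-e[2])/d[2]
def proj(c,p):
    q=R.from_quat(c['orientation']).inv().apply(np.array(p)-c['eye']); f=foc(c)
    return c['cx']+f*q[0]/-q[2], c['cy']-f*q[1]/-q[2]
E
python3 - <<'E'
from h import *
for n in ['scene','top','wrist']:
    c=cam(n,n+'0.png'); print(n,{k:v for k,v in c.items() if k!='frame'})
a=[cv2.imread(f'pics/{n}0.png') for n in ['top','scene']]
cv2.imwrite('pics/a.png',np.vstack([cv2.resize(x,(400,300)) for x in a]))
print(readout.get_state(),ctrl.grasp_offset)
E
```

```text
pics
scene {'vertical_fov': 53.69982939842945, 'cx': 255.6152296426478, 'cy': 188.72277877950833, 'eye': array([ 1.35765975, -0.51368772,  0.67579322]), 'orientation': array([0.42418231, 0.23062793, 0.4337506 , 0.76074998])}
top {'vertical_fov': 49.67130194484542, 'cx': 254.32641872168057, 'cy': 188.27939581925858, 'eye': array([0.49080155, 0.02363408, 1.24741176]), 'orientation': array([-0.01528572,  0.02295367,  0.70836322, -0.70530917])}
wrist {'vertical_fov': 67.45705768554743, 'cx': 253.4336915770847, 'cy': 191.2681376133644, 'eye': array([0.24019104, 0.63380338, 0.37186936]), 'orientation': array([-0.11799772, -0.07068112,  0.52009387,  0.8429609 ])}
{'time': 0.15, 'qpos': array([ 9.54974665e-01,  2.87033465e-01,  1.57782108e+00,  1.45288879e-05,
        1.27862000e+00, -1.49970922e-01]), 'dq': array([ 0.00141346, -0.00286035, -0.00470145, -0.00043464,  0.00299854,
        0.00081664]), 'joint_efforts': array([ 1.06466781e-03, -4.06601501e+01, -2.93141413e+01, -1.01521136e-04,
        3.95543058e-03,  1.40888235e-05]), 'eef_pos': array([0.30285533, 0.60267705, 0.23022803]), 'tcp_rot': array([ 0.16260388,  0.68826408, -0.16383454,  0.68775779]), 'contact_force': array([-0.01763578,  0.46514277, -1.32387755]), 'wrist_torque': array([ 0.00494994, -0.02266217,  0.01284795]), 'opening': 1.0025613891942455} 0.0187
```

View pics/top0.png

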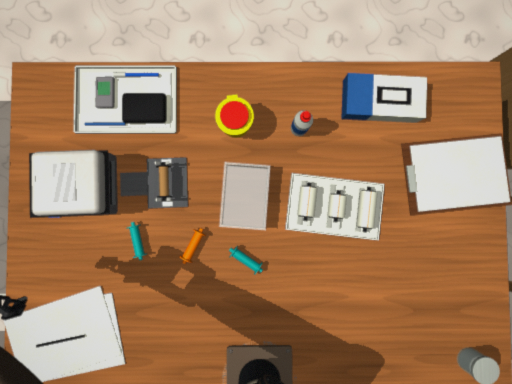

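View pics/scene0.png

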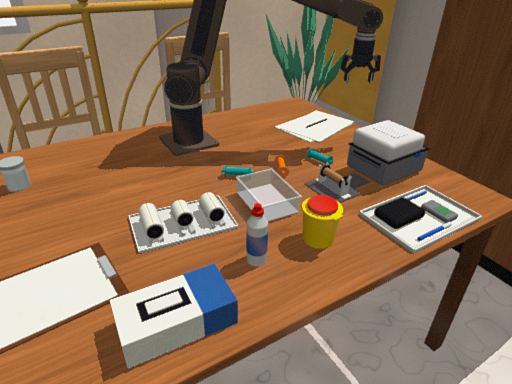

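The top view shows the stand with the tan spool at about (166,182), the clear tub at (245,196), and tray rolls at about (306,202), (338,206) and (367,208). The orange and turquoise look-alikes lie at (194,245), (137,240) and (246,260). Next I'll enlarge the crops to measure.

```bash
python3 - <<'E'
from h import *
im=cv2.imread('pics/top0.png')
a=cv2.resize(im[165:250,280:395],None,fx=6,fy=6,interpolation=cv2.INTER_CUBIC)
b=cv2.resize(im[150:235,110:280],None,fx=4.05,fy=4,interpolation=cv2.INTER_CUBIC)
cv2.imwrite('pics/c1.png',np.vstack([cv2.resize(a,(600,443))])) 
cv2.imwrite('pics/c2.png',b)
c=read_camera('top')
for n,u,v,z in [('spool',166,182,.05),('r1',306,202,.0355),('r2',338,206,.0355),('r3',367,208,.0355),('tub',245,196,.06)]: print(n,onz(c,u,v,z).round(4))
# white tray mask / yellow etc
E
```

```text
spool [0.5748 0.2654 0.05  ]
r1 [ 0.5156 -0.1406  0.0355]
r2 [ 0.5035 -0.2342  0.0355]
r3 [ 0.4973 -0.3192  0.0355]
tub [0.533  0.0374 0.06  ]
```

View pics/c1.png

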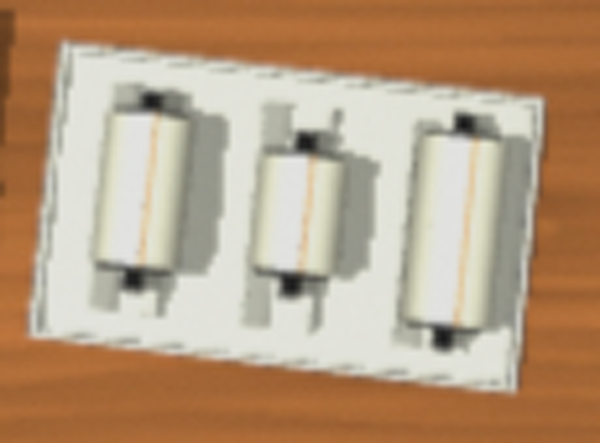

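View pics/c2.png

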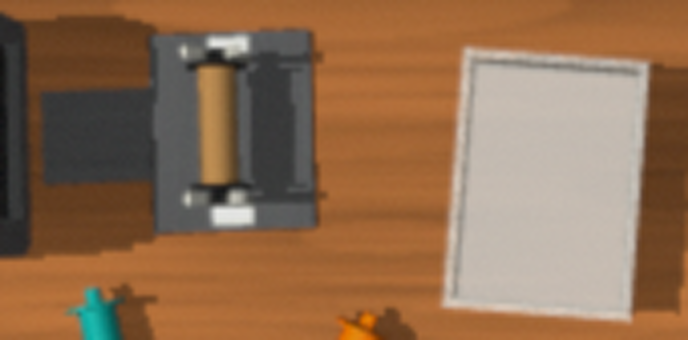

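Stub-to-stub lengths of the rolls in the crop are about 200 px (left), 166 px (middle) and 234 px (right). These match 114:94:134, so the 90 mm roll is the left one, at top pixel (307,202). The tan/black spool in the stand at (164,181) is the empty one; the orange and turquoise ones on the desk are look-alikes. Next I'll plan the move above the stand.

```bash
cat >> h.py <<'E'
def plan(x,y,z,yaw):
    """yaw: world direction (deg) of the object's axis; jaws across it. rows: turn first, then shift (cm in turned tool axes)"""
    s=readout.get_state(); r=R.from_quat(s['tcp_rot']); M=r.as_matrix()
    yd=np.degrees(np.arctan2(M[1,1],M[0,1])); want=yaw+90
    d=(want-yd+90)%180-90   # world ccw turn; tool x points down -> turn = -d
    M2=(r*R.from_euler('x',-d,degrees=True)).as_matrix()
    print('pos',s['eef_pos'].round(4),'toolx',M[:,0].round(3),'yd',round(yd,2),'q6',s['qpos'][5].round(2),'open',round(s['opening'],2))
    print('turn',round(-d,2),'shift cm',(M2.T@(np.array([x,y,z])-s['eef_pos'])*100).round(2))
E
python3 - <<'E'
from h import *
c=read_camera('top')
def C1(x,y): return 280+x/5.217-.4,165+y/5.212-.4
def C2(x,y): return 110+x/4.05-.4,150+y/4-.4
def ax(n,a,b,z):
    p,q=onz(c,*a,z),onz(c,*b,z); d=p-q
    print(n,((p+q)/2).round(4),'len',np.linalg.norm(d).round(4),'yaw',np.degrees(np.arctan2(d[1],d[0])).round(2))
ax('r90',C1(152,93),C1(133,292),.0355)
ax('spool',C2(217,47),C2(215,200),.05)
ax('core',C2(218,66),C2(218,184),.055)
ax('tubL',C2(466,48),C2(444,305),.06)
ax('tubR',C2(648,62),C2(630,320),.06)
ax('trayL',C1(65,42),C1(35,335),.01)
ax('trayR',C1(543,97),C1(516,390),.01)
plan(.575,.268,.20,0)
E
```

```text
r90 [ 0.5171 -0.1433  0.0355] len 0.1122 yaw -6.11
spool [0.5794 0.2742 0.05  ] len 0.1107 yaw -0.32
core [0.5779 0.2718 0.055 ] len 0.085 yaw 0.41
tubL [0.5402 0.1033 0.06  ] len 0.1846 yaw -4.85
tubR [ 0.5293 -0.0267  0.06  ] len 0.1853 yaw -4.3
trayL [ 0.5203 -0.0939  0.01  ] len 0.1688 yaw -6.37
trayR [ 0.4876 -0.3685  0.01  ] len 0.1687 yaw -6.49
pos [0.303  0.6029 0.2307] toolx [-0.001 -0.001 -1.   ] yd 63.31 q6 -0.15 open 1.0
turn -26.69 shift cm [  3.08 -33.48  27.21]
```

drive_tool:
  steps:
    - [0,0,0,-6.7,1]
    - [0,0,0,-6.7,1]
    - [0,0,0,-6.7,1]
    - [0,0,0,-6.6,1]
    - [0,-3.3,2.75,0,1]
    - [0,-3.3,2.75,0,1]
    - [0,-3.3,2.75,0,1]
    - [0,-3.3,2.75,0,1]
    - [0,-3.3,2.75,0,1]
    - [0,-3.3,2.75,0,1]

```text
time: 1.25
eef_pos: [0.469, 0.4037, 0.2313]
tcp_rot: [-0.0, 0.707, 0.0, 0.707]
contact_force: [-0.5, 0.6, 1.2]
opening: 1.004
```

drive_tool:
  steps:
    - [0,-3.3,2.75,0,1]
    - [0,-3.3,2.75,0,1]
    - [0,-3.3,2.75,0,1]
    - [0,-3.3,2.75,0,1]
    - [1.5,0,0,0,1]
    - [1.5,0,0,0,1]
    - [0,0,0,0,1]
    - [0,0,0,0,1]

```text
time: 2.05
eef_pos: [0.5768, 0.2741, 0.2001]
tcp_rot: [-0.001, 0.708, 0.001, 0.706]
contact_force: [0.2, -0.5, 0.8]
opening: 1.001
```

```bash
python3 - <<'E'
from h import *
plan(.578,.272,.2,0)
c=cam('wrist','w1.png'); print(c['eye'],R.from_quat(c['orientation']).apply([0,0,-1]))
print(proj(c,[.578,.272,.05]),proj(c,[.635,.272,.05]),proj(c,[.521,.272,.05]))
E
```

```text
pos [0.5768 0.2741 0.2001] toolx [-0.002 -0.    -1.   ] yd 90.11 q6 -1.29 open 1.0
turn 0.11 shift cm [ 0.01 -0.21  0.12]
[0.50702054 0.27405603 0.34204085] [ 0.26969086 -0.00154778 -0.96294571]
(np.float64(251.93625717423552), np.float64(181.29592290185974)) (np.float64(251.90057618684114), np.float64(231.77464533674407)) (np.float64(251.97578739332062), np.float64(125.37160290104731))
```

View pics/w1.png

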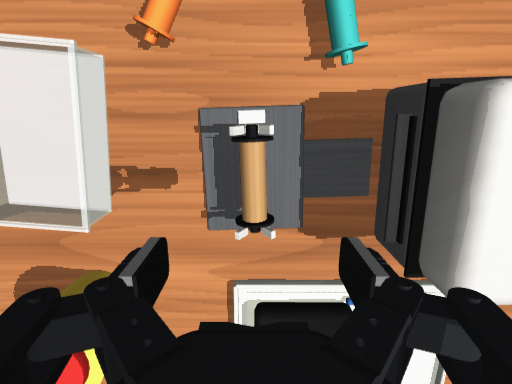

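The wrist view shows the tan core running from (252,138) to (256,218) with uprights at both ends. I'll measure the core mask for position and yaw.

```bash
python3 - <<'E'
from h import *
c=read_camera('wrist'); im=c['frame']; hsv=cv2.cvtColor(im,cv2.COLOR_RGB2HSV).astype(int)
gray=im.max(2)
def core(v):
    r=im[v,225:285].astype(int); m=(r[:,0]-r[:,2]>45); i=np.where(m)[0]+225; return i.min()-.5,i.max()+.5,len(i)
P=[]
for v in range(145,214,6):
    l,r,n=core(v); 
    p=[onz(c,x,v,.053) for x in (l,r)]
    P.append((p[0]+p[1])/2); print(v,l,r,n,P[-1].round(4),(p[1]-p[0])[1].round(4))
P=np.array(P); k=np.polyfit(P[:,0],P[:,1],1); print('yaw',np.degrees(np.arctan(k[0])),'y at .578',np.polyval(k,.578))
# core ends along column
m=(im[...,0].astype(int)-im[...,2]>45)[100:260,247:262].sum(1); i=np.where(m>8)[0]+100; print(i.min(),i.max(),onz(c,254,i.min()-.5,.0635),onz(c,254,i.max()+.5,.0635))
print([im[v,255].tolist() for v in range(212,246,2)]); print([im[v,252].tolist() for v in range(104,146,2)])
E
```

```text
145 238.5 264.5 26 [0.5409 0.2718 0.053 ] 0.0261
151 239.5 265.5 26 [0.5469 0.2728 0.053 ] 0.0262
157 239.5 265.5 26 [0.553  0.2728 0.053 ] 0.0264
163 239.5 265.5 26 [0.5591 0.2728 0.053 ] 0.0265
169 239.5 265.5 26 [0.5654 0.2728 0.053 ] 0.0267
175 240.5 265.5 25 [0.5717 0.2734 0.053 ] 0.0258
181 240.5 265.5 25 [0.578  0.2734 0.053 ] 0.0259
187 240.5 265.5 25 [0.5845 0.2734 0.053 ] 0.0261
193 241.5 265.5 24 [0.591  0.2739 0.053 ] 0.0252
199 241.5 266.5 25 [0.5976 0.2745 0.053 ] 0.0264
205 241.5 266.5 25 [0.6042 0.2745 0.053 ] 0.0265
211 241.5 266.5 25 [0.611  0.2745 0.053 ] 0.0267
yaw 1.9919994710912017 y at .578 0.27347568927032834
100 259 [0.49780109 0.2741857  0.0635    ] [0.66283234 0.27464228 0.0635    ]
[[217, 169, 113], [217, 169, 113], [216, 168, 112], [215, 168, 111], [216, 166, 109], [8, 9, 11], [18, 18, 18], [29, 29, 29], [28, 28, 29], [28, 28, 29], [169, 109, 68], [204, 132, 82], [202, 131, 82], [196, 126, 78], [197, 125, 78], [194, 125, 77], [190, 122, 76]]
[[187, 119, 76], [88, 89, 91], [113, 115, 117], [249, 249, 247], [249, 250, 248], [249, 250, 248], [249, 250, 250], [249, 250, 248], [249, 250, 248], [178, 179, 178], [23, 23, 23], [30, 29, 30], [30, 30, 32], [30, 30, 32], [29, 29, 31], [31, 31, 32], [28, 27, 28], [28, 28, 30], [63, 51, 43], [215, 168, 111], [215, 168, 111]]
```

```bash
python3 - <<'E'
from h import *
c=read_camera('wrist'); im=c['frame']
print(onz(c,253,140.5,.071),onz(c,255,221.5,.0635))
cv2.imwrite('pics/w1c.png',cv2.resize(im[100:245,190:310,::-1],None,fx=4,fy=4,interpolation=cv2.INTER_CUBIC))
g=im.sum(2)//3
for u in (234,238,266,269,272): print(u,'top',g[118:140,u].tolist(),'bot',g[222:246,u].tolist())
E
```

```text
[0.53523503 0.27341873 0.071     ] [0.61963087 0.27563291 0.0635    ]
234 top [104, 104, 103, 103, 94, 62, 117, 212, 233, 233, 231, 229, 228, 229, 231, 213, 52, 27, 10, 10, 12, 14] bot [105, 102, 104, 103, 102, 108, 123, 141, 159, 160, 156, 142, 143, 141, 138, 130, 131, 129, 127, 126, 127, 127, 127, 126]
238 top [185, 184, 183, 176, 131, 94, 147, 231, 233, 232, 230, 228, 228, 229, 220, 138, 52, 8, 6, 9, 16, 14] bot [14, 43, 99, 100, 100, 96, 92, 94, 143, 225, 224, 220, 216, 216, 216, 200, 130, 130, 127, 127, 126, 126, 125, 126]
266 top [103, 104, 102, 103, 114, 142, 141, 145, 144, 140, 139, 138, 140, 140, 128, 90, 23, 9, 15, 22, 22, 51] bot [18, 25, 48, 93, 94, 112, 140, 142, 140, 137, 137, 140, 142, 137, 131, 129, 132, 135, 131, 128, 129, 126, 127, 125]
269 top [101, 99, 101, 100, 100, 134, 215, 237, 237, 235, 231, 209, 213, 214, 199, 90, 42, 10, 18, 20, 31, 71] bot [20, 49, 101, 97, 92, 91, 100, 131, 143, 141, 140, 137, 139, 140, 133, 130, 131, 135, 130, 128, 128, 126, 127, 125]
272 top [101, 101, 102, 102, 102, 165, 246, 246, 247, 246, 245, 244, 245, 243, 213, 103, 91, 37, 37, 43, 71, 104] bot [101, 100, 101, 99, 102, 107, 123, 216, 248, 248, 246, 244, 245, 244, 220, 131, 134, 133, 131, 130, 128, 125, 126, 126]
```

View pics/w1c.png

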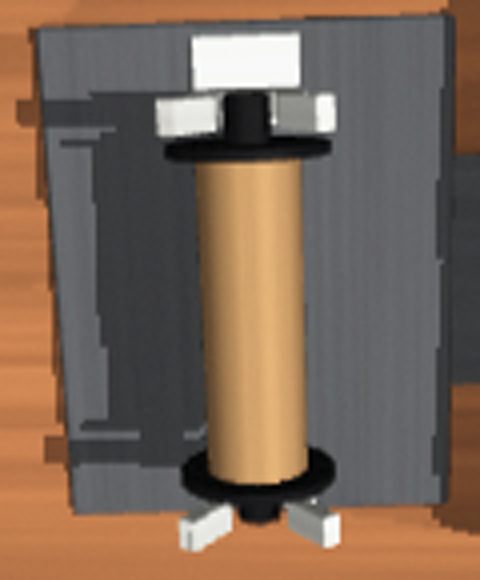

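The crop shows the lip tops of the -x upright at u 229–274, v 123–132, and of the +x upright at u 235–275, v 229–237. The spool hangs level between them.

```bash
python3 - <<'E'
from h import *
c=read_camera('wrist')
a=[onz(c,272.5,v,.073) for v in (122.8,132.5,228.7,236.4)]
for p in a: print(p.round(4))
l=[onz(c,u,v,.073) for u,v in [(228.8,128),(273.8,128),(235,232.5),(275,232.5)]]
for p in l: print(p.round(4))
m1=(l[0]+l[1])/2;m2=(l[2]+l[3])/2;print('seat',(m1+m2)/2,np.degrees(np.arctan2(*(m2-m1)[1::-1])))
plan(.5785,.2738,.032,2)
E
```

```text
[0.5193 0.2912 0.073 ]
[0.528  0.2914 0.073 ]
[0.6241 0.2933 0.073 ]
[0.6326 0.2935 0.073 ]
[0.524  0.2511 0.073 ]
[0.524  0.2925 0.073 ]
[0.6284 0.2551 0.073 ]
[0.6283 0.296  0.073 ]
seat [0.57616751 0.27367388 0.073     ] 2.0719265244391307
pos [0.5781 0.2741 0.2023] toolx [ 0.001  0.    -1.   ] yd 90.09 q6 -1.29 open 1.0
turn -1.91 shift cm [ 1.703e+01 -4.000e-02  1.000e-02]
```

Seat is about (0.576, 0.274), yaw 2°. The checks agree: upright thickness 8.6 mm, gap 96 mm, lips 41 mm. Next I'll descend on the spool and close.

drive_tool:
  steps:
    - [4,0,0,-1.9,1]
    - [4,0,0,0,1]
    - [4,0,0,0,1]
    - [2.5,0,0,0,1]
    - [1.5,0,0,0,1]
    - [0.7,0,0,0,1]
    - [0,0,0,0,1]
    - [0,0,0,0,0.2]
    - [0,0,0,0,0.2]
    - [0,0,0,0,0.2]
  force: 30

```text
time: 3.25
eef_pos: [0.5792, 0.2735, 0.0359]
tcp_rot: [-0.012, 0.706, 0.012, 0.708]
contact_force: [-0.2, -0.0, 0.4]
opening: 0.513
```

drive_tool:
  steps:
    - [0,0,0,0,0.1]
    - [0,0,0,0,0.1]
    - [0,0,0,0,0.1]
  force: 30

```text
time: 3.55
eef_pos: [0.5787, 0.2732, 0.0353]
tcp_rot: [-0.012, 0.707, 0.012, 0.707]
contact_force: [-1.0, 0.1, 4.4]
opening: 0.308
```

drive_tool:
  steps:
    - [0,0,0,0,0.1]
    - [-0.5,0,0,0,0.1]
    - [-1,0,0,0,0.1]
    - [-1,0,0,0,0.1]
    - [-1,0,0,0,0.1]
    - [-1.5,0,0,0,0.1]
    - [-2,0,0,0,0.1]
    - [-3,0,0,0,0.1]
    - [-2,0,0,0,0.1]
    - [0,0,0,0,0.1]

```text
time: 4.55
eef_pos: [0.5808, 0.274, 0.1599]
tcp_rot: [-0.011, 0.704, 0.013, 0.71]
contact_force: [0.8, 0.8, 0.4]
opening: 0.306
```

```bash
python3 - <<'E'
from h import *
plan(.535,.038,.155,-4.6)
s=cam('scene','s2.png');w=cam('wrist','w2.png')
a=cv2.resize(s['frame'][80:230,220:440],(512,349)); b=cv2.resize(w['frame'],(340,255))
o=np.zeros((604,512,3),np.uint8);o[:349]=a;o[349:,:340]=b
cv2.imwrite('pics/m2.png',o[:,:,::-1])
E
```

```text
pos [0.5808 0.274  0.1599] toolx [ 0.009  0.003 -1.   ] yd 91.92 q6 -1.32 open 0.31
turn 6.52 shift cm [  0.39 -23.89  -2.68]
```

View pics/m2.png

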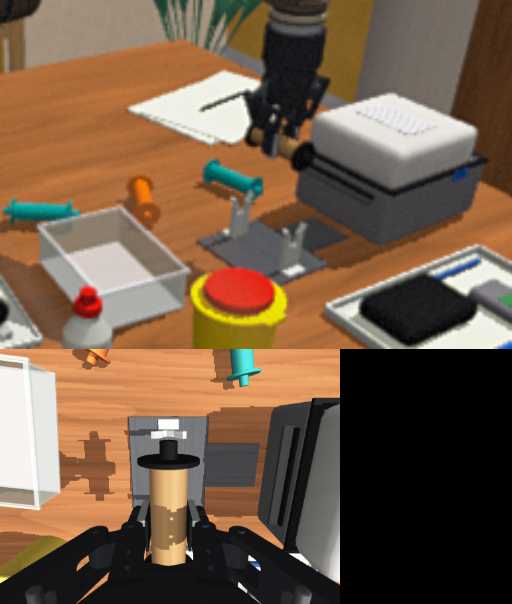

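Spool lifted level and clear. Next, to the tub.

drive_tool:
  steps:
    - [0,0,0,6.5,0.1]
    - [0,-3,-0.3,0,0.1]
    - [0,-4.4,-0.5,0,0.1]
    - [0,-4.5,-0.6,0,0.1]
    - [0,-4.5,-0.6,0,0.1]
    - [0,-4.5,-0.5,0,0.1]
    - [0,-3,-0.2,0,0.1]
    - [0,0,0,0,0.1]
    - [0,0,0,0,0.1]
    - [3,0,0,0,0.1]

```text
time: 5.65
eef_pos: [0.5354, 0.0375, 0.1276]
tcp_rot: [0.028, 0.704, -0.028, 0.71]
contact_force: [0.6, 0.6, -0.3]
opening: 0.302
```

```bash
python3 - <<'E'
from h import *
plan(.535,.038,.014,-4.6)
c=read_camera('wrist'); print([tuple(np.round(proj(c,p))) for p in [(.535,.038,.06),(.44,.11,.06)]])
cv2.imwrite('pics/w3.png',c['frame'][:,:,::-1])
E
```

```text
pos [0.5354 0.0375 0.1276] toolx [ 0.009 -0.001 -1.   ] yd 85.44 q6 -1.61 open 0.3
turn 0.04 shift cm [11.36  0.05 -0.14]
[(np.float64(255.0), np.float64(204.0)), (np.float64(351.0), np.float64(61.0))]
```

View pics/w3.png

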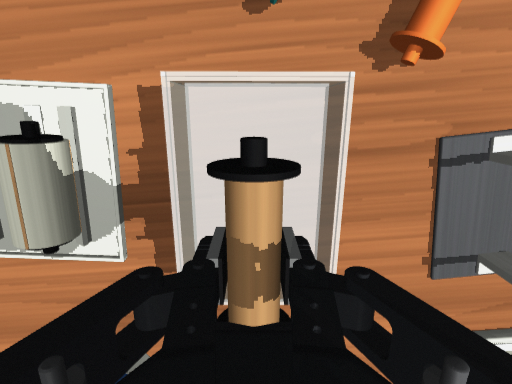

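The spool is centred over the tub (rim at u 165–352) and parallel to it. Next: lower, release, rise.

drive_tool:
  steps:
    - [3,0,0,0,0.1]
    - [3,0,0,0,0.1]
    - [2.5,0,0,0,0.1]
    - [1.5,0,0,0,0.1]
    - [1,0,0,0,0.1]
    - [0.2,0,0,0,0.1]
    - [0,0,0,0,0.1]
    - [0,0,0,0,0.5]
    - [0,0,0,0,0.5]
    - [0,0,0,0,0.5]

```text
time: 6.7
eef_pos: [0.5329, 0.037, 0.0133]
tcp_rot: [0.028, 0.706, -0.028, 0.707]
contact_force: [-0.5, 0.2, -0.1]
opening: 0.5
```

drive_tool:
  steps:
    - [-1,0,0,0,0.5]
    - [-2,0,0,0,0.5]
    - [-3,0,0,0,0.5]
    - [-4,0,0,0,0.7]
    - [-4,0,0,0,0.7]
    - [-2,0,0,0,0.7]
    - [0,0,0,0,0.7]

```text
time: 7.4
eef_pos: [0.5349, 0.0368, 0.1777]
tcp_rot: [0.028, 0.703, -0.029, 0.71]
contact_force: [0.5, 0.6, -0.1]
opening: 0.697
```

```bash
python3 - <<'E'
from h import *
plan(.517,-.143,.17,-6.3)
E
```

```text
pos [0.5349 0.0368 0.1777] toolx [ 0.01  -0.001 -1.   ] yd 85.41 q6 -1.61 open 0.7
turn 1.71 shift cm [  0.78 -18.07   0.19]
```

drive_tool:
  steps:
    - [0,0,0,1.7,0.7]
    - [0,-4.5,0,0,0.7]
    - [0,-4.5,0.1,0,0.7]
    - [0,-4.5,0.1,0,0.7]
    - [0,-4.5,0,0,0.7]
    - [0,0,0,0,0.7]
    - [0,0,0,0,0.7]
    - [0,0,0,0,0.7]

```text
time: 8.2
eef_pos: [0.5137, -0.1408, 0.1708]
tcp_rot: [0.039, 0.707, -0.038, 0.705]
contact_force: [1.2, -0.2, 0.5]
opening: 0.697
```

```bash
python3 - <<'E'
from h import *
plan(.517,-.143,.015,-6.3)
c=read_camera('wrist'); t=cam('top')['frame']
print(proj(c,(.517,-.143,.0355)),proj(c,(.46,-.137,.0355)),c['eye'])
o=np.zeros((584,512,3),np.uint8);o[:384]=c['frame'];o[384:]=cv2.resize(t[150:250,110:366],(512,200))
cv2.imwrite('pics/w4.png',o[:,:,::-1])
E
```

```text
pos [ 0.5137 -0.1408  0.1708] toolx [-0.003  0.002 -1.   ] yd 83.72 q6 -1.92 open 0.7
turn 0.02 shift cm [15.58 -0.2   0.4 ]
(np.float64(252.0314651257953), np.float64(187.04210775103468)) (np.float64(251.67194518040583), np.float64(128.29556500620663)) [ 0.44435783 -0.13354794  0.31276611]
```

View pics/w4.png

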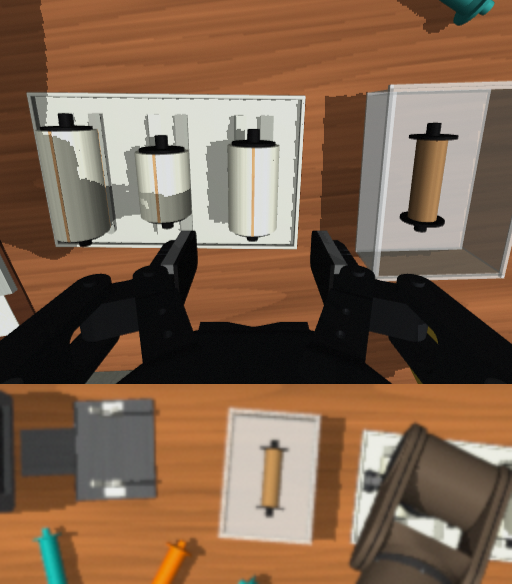

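The spool lies in the tub. The wrist view shows the 90 mm roll at (253,186), within 1.5 px of prediction and aligned. Next I'll descend and grip.

drive_tool:
  steps:
    - [4,-0.15,0.3,0,0.75]
    - [4,0,0,0,0.75]
    - [3.5,0,0,0,0.75]
    - [2,0,0,0,0.75]
    - [1.2,0,0,0,0.75]
    - [0.8,0,0,0,0.75]
    - [0,0,0,0,0.75]
    - [0,0,0,0,0.4]
    - [0,0,0,0,0.4]
    - [0,0,0,0,0.4]
  force: 40

```text
time: 9.3
eef_pos: [0.5184, -0.1423, 0.0192]
tcp_rot: [0.041, 0.705, -0.038, 0.707]
contact_force: [0.5, 7.7, 3.5]
opening: 0.57
```

drive_tool:
  steps:
    - [0,0,0,0,0.4]
    - [0,0,0,0,0.4]
    - [-0.5,0,0,0,0.4]
    - [-1,0,0,0,0.4]
    - [-2,0,0,0,0.4]
    - [-3,0,0,0,0.4]
    - [-4,0,0,0,0.4]
    - [-4,0,0,0,0.4]
    - [0,0,0,0,0.4]
    - [0,0,0,0,0.4]

```text
time: 10.3
eef_pos: [0.5179, -0.1445, 0.1643]
tcp_rot: [0.038, 0.705, -0.04, 0.707]
contact_force: [-1.0, -0.3, -3.2]
opening: 0.57
```

```bash
python3 - <<'E'
from h import *
plan(.576,.2737,.16,2)
E
```

```text
pos [ 0.5179 -0.1445  0.1643] toolx [ 0.003 -0.002 -1.   ] yd 83.7 q6 -1.92 open 0.57
turn -8.3 shift cm [ 0.37 41.59  7.27]
```

drive_tool:
  steps:
    - [0,0,0,-8.3,0.4]
    - [0,3,0.5,0,0.4]
    - [0,4.5,0.8,0,0.4]
    - [0,4.5,0.8,0,0.4]
    - [0,4.5,0.8,0,0.4]
    - [0,4.5,0.8,0,0.4]
    - [0,4.5,0.8,0,0.4]
    - [0,4.5,0.8,0,0.4]
    - [0,4.5,0.8,0,0.4]
    - [0,4.1,0.7,0,0.4]

```text
time: 11.3
eef_pos: [0.5701, 0.2459, 0.1595]
tcp_rot: [-0.013, 0.709, 0.012, 0.705]
contact_force: [1.1, -0.7, -1.7]
opening: 0.572
```

drive_tool:
  steps:
    - [0,3,0.5,0,0.4]
    - [0,0,0,0,0.4]
    - [0,0,0,0,0.4]
    - [0,0,0,0,0.4]

```text
time: 11.7
eef_pos: [0.5748, 0.2731, 0.1607]
tcp_rot: [-0.013, 0.708, 0.012, 0.706]
contact_force: [-0.7, -0.4, -2.0]
opening: 0.567
```

```bash
python3 - <<'E'
from h import *
plan(.576,.2737,.033,2)
c=cam('wrist','w5.png');s=cam('scene')
st=readout.get_state();z=st['eef_pos'][2]
print(c['eye'],z)
o=np.zeros((600,512,3),np.uint8);o[:300]=c['frame'][70:370];
o[300:]=cv2.resize(s['frame'][105:215,290:478],(512,300)); cv2.imwrite('pics/m5.png',o[:,:,::-1])
E
```

```text
pos [0.5748 0.2731 0.1607] toolx [-0.003 -0.001 -1.   ] yd 91.96 q6 -1.32 open 0.57
turn -0.04 shift cm [12.76  0.07  0.16]
[0.50510691 0.2709611  0.30264447] 0.1615717849619362
```

View pics/m5.png

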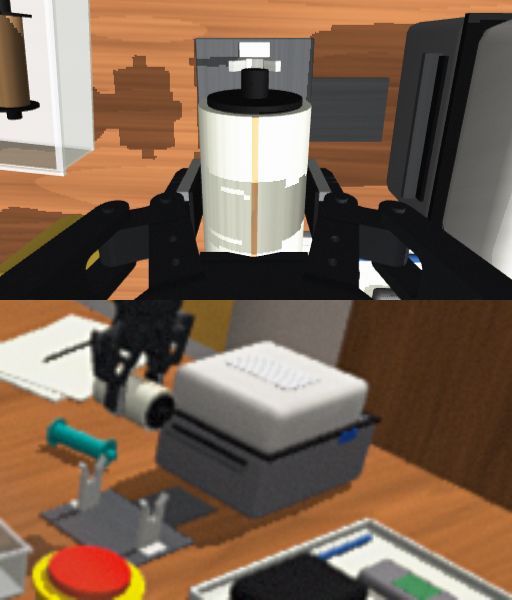

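The roll is held level; its -x stub tip is at about (255,138) in the full wrist frame, pointing over the far slot at (255,133). Next I'll measure its offset along the axis.

```bash
python3 - <<'E'
from h import *
c=read_camera('wrist'); im=c['frame'].astype(int); g=im.sum(2)//3
print(g[128:185,250].tolist()); print('stub row148',g[148,232:280].tolist())
for za in (.176,.179):
  for v in (137,138,139,140): print(za,v,'x from tip',(onz(c,255,v,za+.006)[0]+.057).round(4),onz(c,255,v,za).round(4)[1], end=';')
  for v in (177,178,179,180): print(za,v,'from paper/disc inner',(onz(c,255,v,za+.025)[0]).round(4),end=';')
  print()
print(readout.get_state()['eef_pos'])
for p in [(.5237,.2718,.073),(.5237,.2718,.05)]: print(proj(c,p))
E
```

```text
[231, 252, 252, 252, 252, 252, 252, 252, 250, 191, 27, 11, 19, 25, 23, 23, 25, 25, 24, 27, 26, 24, 24, 26, 25, 24, 25, 24, 24, 23, 24, 25, 26, 26, 26, 23, 25, 25, 25, 24, 22, 10, 9, 10, 11, 8, 8, 12, 16, 29, 29, 32, 30, 30, 30, 35, 69]
stub row148 [118, 112, 112, 114, 118, 118, 118, 116, 111, 29, 10, 14, 15, 16, 19, 17, 21, 22, 26, 27, 28, 29, 33, 34, 32, 32, 34, 33, 34, 33, 34, 31, 29, 25, 23, 23, 45, 114, 114, 116, 113, 111, 112, 117, 117, 113, 109, 112]
0.176 137 x from tip 0.5731 0.2715;0.176 138 x from tip 0.5735 0.2715;0.176 139 x from tip 0.5739 0.2716;0.176 140 x from tip 0.5743 0.2716;0.176 177 from paper/disc inner 0.5288;0.176 178 from paper/disc inner 0.5292;0.176 179 from paper/disc inner 0.5296;0.176 180 from paper/disc inner 0.5299;
0.179 137 x from tip 0.5728 0.2715;0.179 138 x from tip 0.5732 0.2715;0.179 139 x from tip 0.5736 0.2715;0.179 140 x from tip 0.574 0.2715;0.179 177 from paper/disc inner 0.5281;0.179 178 from paper/disc inner 0.5285;0.179 179 from paper/disc inner 0.5289;0.179 180 from paper/disc inner 0.5292;
[0.57552101 0.27307431 0.1619031 ]
(np.float64(254.66137558906593), np.float64(134.48988247689567))
(np.float64(254.61455157168405), np.float64(132.34913876198576))
```

drive_tool:
  steps:
    - [3,0.05,0.2,0,0.4]
    - [3,0,0,0,0.4]
    - [2,0,0,0,0.4]
    - [0,0,0,0,0.4]
    - [0,0,0,0,0.4]

```text
time: 12.35
eef_pos: [0.5778, 0.2744, 0.0826]
tcp_rot: [-0.012, 0.707, 0.012, 0.707]
contact_force: [-0.1, 0.3, -2.5]
opening: 0.573
```

```bash
python3 - <<'E'
from h import *
plan(.576,.2737,.033,2)
c=cam('wrist','w6.png');s=cam('scene','s6.png')
o=np.zeros((600,512,3),np.uint8);o[:300]=cv2.resize(c['frame'][110:250,160:340],(386,300)).copy() if 0 else cv2.resize(c['frame'][90:240,128:384],(512,300))
o[300:]=cv2.resize(s['frame'][130:220,300:454],(512,300),interpolation=cv2.INTER_CUBIC); cv2.imwrite('pics/m6.png',o[:,:,::-1])
E
```

```text
pos [0.5778 0.2744 0.0826] toolx [-0. -0. -1.] yd 91.96 q6 -1.32 open 0.57
turn -0.04 shift cm [ 4.96 -0.06 -0.19]
```

View pics/m6.png

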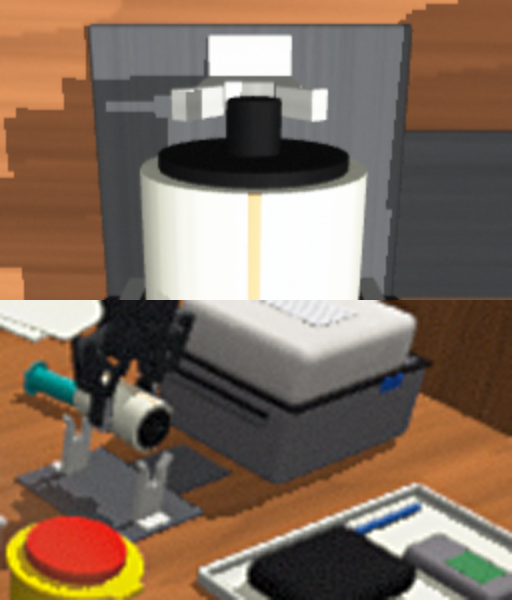

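Stub is centred on the mouth within about 0.6 mm. I'll check the axial offset numerically.

```bash
python3 - <<'E'
from h import *
c=read_camera('wrist'); g=c['frame'].astype(int).sum(2)//3
for u in (290,288,217): print(u,g[128:156,u].tolist())
print('stub',g[130:146,254].tolist(),'disc',g[150:186,240].tolist())
a=.0826+.017
for v in (138,139): print('centre from tip',onz(c,254,v,a-.006)[0]+.057)
for v in (132,134,146,148,150): print(v,onz(c,290,v,.073)[:2])
for v in (162,163,164,165): print('disc lower edge outer face top',v,onz(c,254,v,a+.021)[0]+.045)
E
```

```text
290 [120, 120, 119, 131, 167, 168, 169, 168, 159, 118, 119, 118, 118, 118, 119, 119, 119, 119, 118, 119, 118, 118, 118, 119, 119, 118, 118, 118]
288 [120, 122, 122, 169, 246, 252, 253, 253, 253, 252, 252, 252, 251, 251, 251, 251, 252, 252, 250, 203, 122, 122, 123, 122, 121, 122, 121, 123]
217 [70, 71, 72, 112, 179, 189, 191, 191, 192, 189, 186, 184, 182, 182, 182, 183, 183, 186, 181, 152, 122, 122, 122, 122, 123, 122, 122, 121]
stub [207, 208, 207, 207, 207, 208, 206, 184, 14, 12, 20, 36, 35, 34, 34, 33] disc [113, 114, 115, 114, 114, 114, 114, 114, 100, 27, 11, 6, 10, 6, 9, 10, 10, 9, 12, 10, 11, 8, 10, 10, 11, 12, 24, 28, 27, 28, 26, 25, 19, 52, 112, 117]
centre from tip 0.5782101946669347
centre from tip 0.5786597794220546
132 [0.51943785 0.29188937]
134 [0.52046479 0.29196108]
146 [0.52670863 0.29239708]
148 [0.52776319 0.29247072]
150 [0.52882178 0.29254464]
disc lower edge outer face top 162 0.5723989432018428
disc lower edge outer face top 163 0.5727737186334657
disc lower edge outer face top 164 0.573149220971444
disc lower edge outer face top 165 0.5735254523326684
```

drive_tool:
  steps:
    - [0,-0.05,-0.15,0,0.4]
    - [1,0,0,0,0.4]
    - [1,0,0,0,0.4]
    - [0.8,0,0,0,0.4]
    - [0.6,0,0,0,0.4]
    - [0.4,0,0,0,0.4]
    - [0.3,0,0,0,0.4]
    - [0,0,0,0,0.4]
    - [0,0,0,0,0.4]

```text
time: 13.4
eef_pos: [0.5764, 0.2745, 0.0416]
tcp_rot: [-0.012, 0.707, 0.012, 0.707]
contact_force: [0.2, 0.6, -2.0]
opening: 0.571
```

drive_tool:
  steps:
    - [0.2,0,0,0,0.4]
    - [0.2,0,0,0,0.4]
    - [0.1,0,0,0,0.4]
    - [0.1,0,0,0,0.4]
    - [0,0,0,0,0.4]
    - [0,0,0,0,0.4]

```text
time: 14.0
eef_pos: [0.5761, 0.2744, 0.0353]
tcp_rot: [-0.012, 0.707, 0.012, 0.707]
contact_force: [0.4, 0.3, -2.6]
opening: 0.572
```

Free so far, as only the roll's weight (about 2.3 N) is felt. I'll continue in fine steps until the force changes.

drive_tool:
  steps:
    - [0.1,0,0,0,0.4]
    - [0.05,0,0,0,0.4]
    - [0,0,0,0,0.4]
    - [0,0,0,0,0.4]

```text
time: 14.4
eef_pos: [0.5761, 0.2744, 0.0338]
tcp_rot: [-0.012, 0.707, 0.012, 0.707]
contact_force: [0.1, 0.3, -2.6]
opening: 0.571
```

drive_tool:
  steps:
    - [0.1,0,0,0,0.4]
    - [0.05,0,0,0,0.4]
    - [0,0,0,0,0.4]
    - [0,0,0,0,0.4]

```text
time: 14.8
eef_pos: [0.5763, 0.2745, 0.0335]
tcp_rot: [-0.013, 0.707, 0.012, 0.707]
contact_force: [-3.1, -1.6, 5.6]
opening: 0.571
```

The force turned to +5.6 N upward at TCP z 0.0335, the expected seated height, so the stubs are resting in the slots. I'll relax and release.

drive_tool:
  steps:
    - [-0.05,0,0,0,0.45]
    - [0,0,0,0,0.6]
    - [0,0,0,0,0.65]
    - [0,0,0,0,0.75]
    - [0,0,0,0,0.8]
    - [0,0,0,0,0.8]
    - [0,0,0,0,0.8]
  force: 20

```text
time: 15.5
eef_pos: [0.5761, 0.2745, 0.0328]
tcp_rot: [-0.012, 0.707, 0.012, 0.707]
contact_force: [0.9, -0.5, -0.6]
opening: 0.806
```

drive_tool:
  steps:
    - [-0.5,0,0,0,0.8]
    - [-1,0,0,0,0.8]
    - [-2,0,0,0,0.8]
    - [-3,0,0,0,0.8]
    - [-4,0,0,0,0.8]
    - [-4,0,0,0,0.8]
    - [-3,0,0,0,0.8]
    - [0,0,0,0,0.8]
    - [0,0,0,0,0.8]
    - [0,0,0,0,0.8]

```text
time: 16.5
eef_pos: [0.5752, 0.2742, 0.2063]
tcp_rot: [-0.013, 0.708, 0.012, 0.706]
contact_force: [0.3, -0.2, -0.5]
opening: 0.801
```

```bash
python3 - <<'E'
from h import *
c=cam('wrist','w7.png');s=cam('scene','s7.png');t=cam('top','t7.png')
o=np.zeros((600,800,3),np.uint8)
o[:300,:400]=cv2.resize(c['frame'][90:258,140:364],(400,300),interpolation=cv2.INTER_CUBIC)
o[:300,400:]=cv2.resize(s['frame'][150:210,295:375],(400,300),interpolation=cv2.INTER_CUBIC)
o[300:,:400]=cv2.resize(s['frame'],(400,300)); o[300:,400:]=cv2.resize(t['frame'],(400,300)); cv2.imwrite('pics/m7.png',o[:,:,::-1])
print([tuple(np.round(proj(c,p),1)) for p in [(.576-.057,.2717,.056),(.576,.2737,.075),(.576+.057,.2757,.056)]],readout.get_state()['eef_pos'],readout.get_state()['contact_force'])
E
```

```text
[(np.float64(253.5), np.float64(125.0)), (np.float64(253.5), np.float64(185.5)), (np.float64(253.5), np.float64(231.4))] [0.57518306 0.27415269 0.20572562] [ 0.08624552 -0.04127712 -0.01889216]
```

View pics/m7.png

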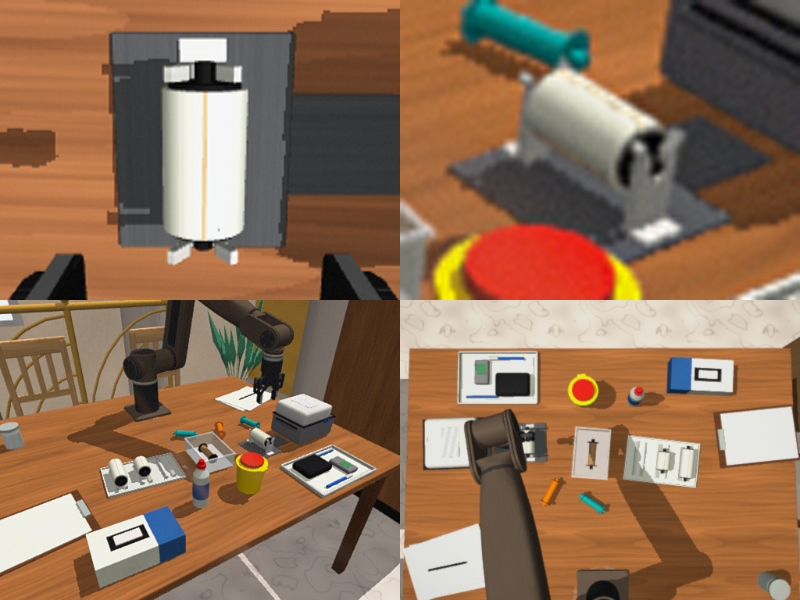

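The last picture shows the roll seated in both slots. The far stub tip is at v≈124.7 (predicted 125.0 when seated), and in the scene view the near stub is well down in its slot. The spool is in the tub, and the other rolls, bin and bottle are where they were.

```bash
python3 -c "from plant import sign_off; print(sign_off())"
```

```text
the job is handed in; nothing more can be done
None
```

The job is done and handed in at about 16.7 s on the robot's clock, well under the 58 s limit. No verdict came back.

- **Empty spool:** I lifted it straight up out of the slots, level, and set it in the clear tub. The later pictures show it lying there.
- **Full roll:** I took the 90 mm roll from the left cradle in the top view. Its measured length over the stubs was 112 mm, against the stated 114 mm. I lowered it in fine steps until the wrist force turned to +5.6 N upward, at the height expected for a seated roll. Then I let go and moved clear.

**Last checks:**
- The -x stub tip is within about 0.3 px of where a seated stub should appear.
- The +x tip is about 2.5 px off. I put this down to partial hiding and a little end play, but did not confirm it. The scene view shows that stub down in its slot.
- After release the measured force on the tool was about zero. The two other rolls, the sharps bin, the spray bottle and the look-alikes appear where they were.

While lowering, my two estimates of the roll's position along its axis first disagreed by about 5 mm, because I misread an edge of the end disc. Rereading it brought them within about 1 mm, and I corrected the position by 1.5 mm before lowering the rest of the way.

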